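# Load the sanding jigs from a pile of toy blanks

### The job

Take the pile of four wooden blanks apart from the top down and one at a time, and lay each one flat in the sanding jig whose recess has its shape and size, fully down inside the fence, keeping every blank level on the way. Leave the tin standing among the jigs where it is.

Things in the scene. Friction and masses are not known exactly. Their poses are not given: they have to be found in the camera images.
- blank_long: Long plain pale-wood bar, 190 mm (x) x 62 mm (y) x 30 mm high (z), about 220 g. Origin: centre of its underside; z up. Bottom of the one pile: the short and hexagonal blanks lie on it side by side along its length (centres about 42 mm either side of its middle, either way round), and the round blank bridges those two on top.
- blank_short: Short plain brown-wood bar, 80 mm (x) x 46 mm (y) x 30 mm high, about 75 g. Origin: centre of its underside; z up. In the pile its long side runs along the long blank's to within 5 degrees.
- blank_hex: Plain brown-wood regular hexagon, 56 mm across flats (65 mm across corners), 30 mm high, about 55 g. Two of its flats face +y and -y, two corners lie on its x axis. Origin: centre of its underside; z up. In the pile its x axis runs along the long blank's to within 5 degrees, so these two flats are free to grip.
- blank_round: Plain pale-wood disc, 54 mm diameter, 30 mm high, about 45 g; on top of the pile, its top 90 mm above the bench. Origin: centre of its underside; z up. 
- jig_long: Sanding jig for the long blank: largest rectangular jig, 230 x 102 mm outside, recess 206 mm (x) x 78 mm (y). Fixed to the bench: 8 mm base with a plain grey non-slip face, dark wooden fence 12 mm wide standing 6 mm above the base. Origin: centre of the underside, on the bench; z up; the recess floor is 8 mm above it.
- jig_short: Sanding jig for the short blank: smaller rectangular jig, 120 x 86 mm outside, recess 96 mm (x) x 62 mm (y). Fixed to the bench: 8 mm base with a plain grey non-slip face, dark wooden fence 12 mm wide standing 6 mm above the base. Origin: centre of the underside, on the bench; z up; the recess floor is 8 mm above it.
- jig_hex: Sanding jig for the hexagonal blank: hexagonal outline, 96 mm across flats outside, recess a hexagon 72 mm across flats, two flats facing +y and -y. The hexagonal blank fits it at any yaw. Fixed to the bench: 8 mm base with a plain grey non-slip face, dark wooden fence 12 mm wide standing 6 mm above the base. Origin: centre of the underside, on the bench; z up; the recess floor is 8 mm above it.
- jig_round: Sanding jig for the round blank: round outline, 97 mm diameter outside, recess about 70 mm diameter. Fixed to the bench: 8 mm base with a plain grey non-slip face, dark wooden fence 12 mm wide standing 6 mm above the base. Origin: centre of the underside, on the bench; z up; the recess floor is 8 mm above it.
- tin: Closed cylindrical tin with a paper band, 68 mm diameter, 70 mm high, about 450 g, standing loose on the bench among the three small jigs. A bystander: do not disturb it. Origin: centre of its underside.
There are look-alikes about, which are no part of the job. What is shaped like the blank_hex but blue, orange or pink is not meant.

How it is judged:
By the outcome, as a careful person would: the job done as asked, in the order asked, and still so for the second after the job is handed in, with the robot touching nothing.
It also fails if it takes over 99 s, if anything falls off the work surface, if the arm or the gripper's body presses on something with over 40 N, if the wrist force passes 120 N, or if a joint passes its speed limit or range.

### The arm

A 6-joint arm with a two-finger parallel gripper is mounted at the origin on the work surface. World frame = base frame: x ahead of the robot, y to its left, z up, the work surface at z = 0. Lengths are in mm, angles in rad, forces in N, time in s.
With the tool pointing down it reaches from about 275 to 825 mm from the base axis. Payload 4.9 kg.
Tool frame: the origin (TCP) lies at the very end of the fingers, on their centre line; the grasp point (between the pads) lies 19 mm behind it; z points along the fingers, y is the line along which they close (so a half turn about z gives the same grasp; the last joint's range is limited). The gripper opens to 85 mm and grips with 20 to 120 N. Pads are 22 mm wide; open, the fingers measure 114 mm over their backs; the gripper's body (76 mm by 85 mm) begins 54 mm behind the grasp point. The pads swing forward as they close: fully open they stand 13 mm farther back than shut.
Start: joints at [-1.352, 0.326, -0.193, 1.052, 0, 1.437], TCP at [190.052, -516.138, 194.381] pointing down, gripper open.
Joint ranges: [-2.65, 2.65], [-0.97, 1.79], [-1.3, 1.35], [-1.93, 2.1], [-1.47, 1.37], [-3.14, 3.14]. Speed limits (rad/s): [2.57, 2.57, 3.14, 3.14, 3.14, 3.14].

### API

Orientations are given as [roll, pitch, yaw] about the fixed x, y, z axes, in that order (R = Rz(yaw) Ry(pitch) Rx(roll)).
In Python, from bench import bot, solve_ik, imaging gives the robot as it stands. Calls block until the motion is done:
- bot.move_ptp(position, orientation): joint-space move of the TCP to a pose.
- bot.movel(position, rot=None, max_speed=150, threshold=None): straight line of the TCP; rot=None keeps the orientation; max_speed is the mean speed in mm/s. With threshold (N) it stops when the force on the tool has changed by that much, and returns True; else False.
- bot.move_j(angles): joint-space move.
- bot.grip(opening, effort=None): opening from 0.0 (shut) to 1.0 (fully open); effort is the grip in N (None keeps the last); returns when the fingers have stopped.
- bot.dwell(seconds).
- solve_ik(position, orientation): joint angles nearest the present ones, or None.
- bot.get_state(): the state.
- imaging.capture(name): name is "side" or "top" or "wrist"; returns the picture (384x512x3 uint8, blue, green, red); there is no depth.
- imaging.camera_model(name): a dict with "K" (3x3 intrinsics, pixels), "position" and "rotation" of the camera in the world. Camera axes: x right, y up, looking along -z (the intrinsics and any distortion apply to the point x, -y, -z); pixel columns grow to the right and rows downward; lengths in mm; the calibration is good to about 2 mm. The wrist camera is an equidistant fisheye: a pixel r from the principal point sees the ray r / f radians off the axis. A picture is of the moment at which its call begins: read the wrist's pose just before it. camera_model takes no time and is no camera call; for the wrist camera it gives the pose at the moment of the call.
A pose or a line that the arm cannot do raises bot.IKError and nothing moves.
- bot.sign_off(): hands the job in; it is judged then, once.
The state is a dict: "t": time; "qpos": joint angles; "joint_velocities": joint speeds; "effort": joint torques, N m; "tcp_pos": TCP position; "orientation": TCP orientation; "contact_force": force on the tool from outside, world axes, zero at the start; "wrist_torque": the same for the moment, N m; "opening": opening from 0.0 (shut) to 1.0 (fully open); "gripper_force": force on a finger pad.
Only numpy, scipy, OpenCV 4.12 (cv2) and the standard library are available. Lean on these libraries where they do the work, as an engineer would, in place of code of your own. Each camera call takes 0.05 s, during which the arm holds its last target. There are 200 camera calls.

## Working session

There is one attempt and no reset: what is moved stays moved. The work goes in short steps, each a Python script; the robot and the scene stay as the last script left them, time stands still between calls to the robot, and variables do not carry over. Pictures are saved under pics/ and viewed, at most 14 in all, crops included, and the job is handed in when it is done.

```bash
ls; mkdir -p pics; python3 - <<'E'
from bench import bot, imaging
import cv2, numpy as np
for n in ("top","side"):
    im=imaging.capture(n); cv2.imwrite(f"pics/{n}0.png",im); cv2.imwrite(f"pics/{n}0x.png",cv2.resize(im,(800,600),interpolation=cv2.INTER_CUBIC))
    m=imaging.camera_model(n); print(n,{k:np.round(v,3).tolist() if not isinstance(v,str) else v for k,v in m.items()})
m=imaging.camera_model("wrist");print(m)
s=bot.get_state();print(s)
E
```

```text
pics
top {'K': [[348.115, 0.0, 256.404], [0.0, 348.115, 189.965], [0.0, 0.0, 1.0]], 'position': [426.99, -39.981, 954.558], 'rotation': [0.136, 0.001, -1.55]}
side {'K': [[430.868, 0.0, 248.784], [0.0, 430.868, 190.271], [0.0, 0.0, 1.0]], 'position': [-11.653, 893.551, 700.528], 'rotation': [1.057, 0.022, -2.604]}
{'K': array([[297.31863964,   0.        , 258.00289763],
       [  0.        , 297.31863964, 194.51065565],
       [  0.        ,   0.        ,   1.        ]]), 'position': array([ 258.65123821, -490.5673806 ,  373.2166526 ]), 'rotation': array([-0.29051304,  0.00256001, -1.21810972])}
{'t': 0.1, 'qpos': array([-1.35216519e+00,  3.26933770e-01, -1.93507224e-01,  1.05199403e+00,
        4.05667862e-05,  1.43659622e+00]), 'joint_velocities': array([-0.0002635 , -0.0025133 ,  0.00158223,  0.0001706 ,  0.00072125,
        0.00162147]), 'effort': array([ 1.25073188e-03, -4.44239366e+01,  2.63038176e+01,  7.90202525e-03,
       -1.32714995e-04,  2.65817725e-06]), 'tcp_pos': array([ 189.9495871 , -515.52512497,  193.63647376]), 'orientation': array([-3.13997411e+00, -2.59456194e-04,  3.52830997e-01]), 'contact_force': array([ 0.36790293, -0.88044487, -0.97910784]), 'wrist_torque': array([-0.02115845, -0.01759088, -0.04869617]), 'gripper_force': 0.0, 'opening': 0.9996348773098329}
```

View pics/top0x.png

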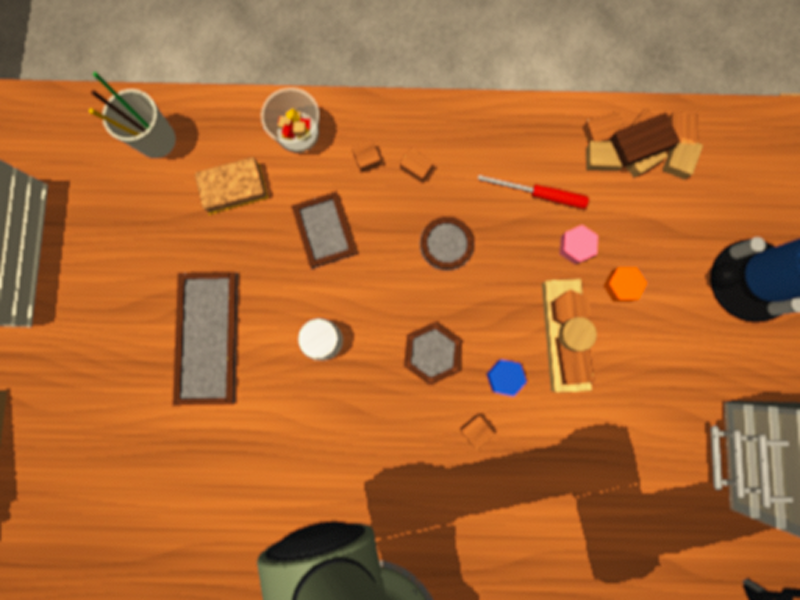

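View pics/side0x.png

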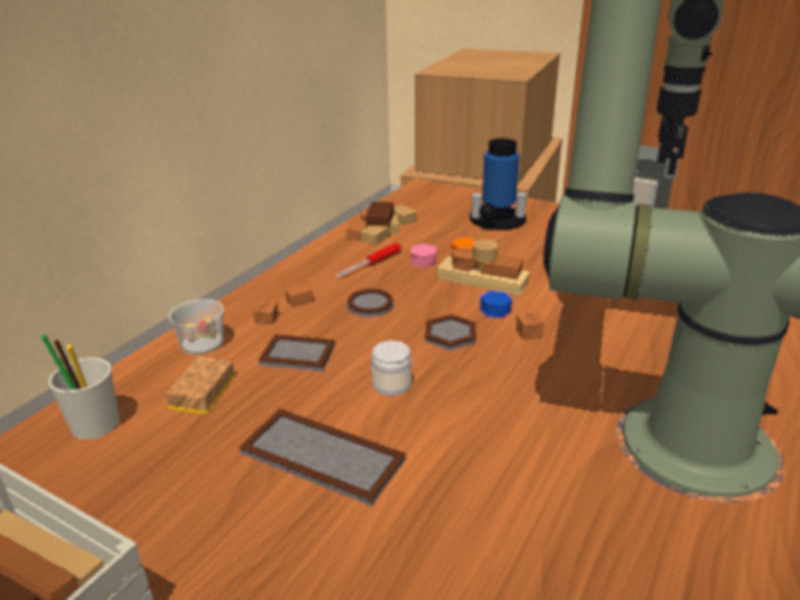

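The top view (800 px scale) shows the pile at about (572,335), with the round blank at (577,333). Jigs: long (207,338), short (325,230), round (447,243), hex (434,352). The tin is at (320,340). The blue (507,377), orange (627,284) and pink (580,243) hexagons are look-alikes. The brown hex blank must be the one in the pile, and a wrist view should show which end it is on.

```bash
cat > h.py <<'E'
import numpy as np, cv2
from scipy.spatial.transform import Rotation as R
from bench import bot, imaging, solve_ik
def rays(name, px, m=None):
    m = m or imaging.camera_model(name); K=m["K"]
    d=(np.atleast_2d(px).astype(float)-[K[0,2],K[1,2]])/K[0,0]
    if name=="wrist":
        r=np.linalg.norm(d,axis=1,keepdims=True)+1e-12
        v=np.hstack([d/r*np.sin(r),np.cos(r)])
    else: v=np.hstack([d,np.ones((len(d),1))])
    v=v*[1,-1,-1]
    return np.array(m["position"]), R.from_euler("xyz",m["rotation"]).apply(v)
def onplane(name, px, z, m=None):
    o,v=rays(name,px,m); return (o+v*((z-o[2])/v[:,2])[:,None])[:,:2]
def shot(tag, name="wrist"):
    m=imaging.camera_model(name); im=imaging.capture(name); cv2.imwrite(f"pics/{tag}.png",im)
    return im,m
def regions(im,name,m,z,mask,amin):
    """contours of mask cast to plane z: centre (of min-area rect), (w,h), angle of long side (rad), area mm2, px"""
    out=[]
    for c in cv2.findContours(mask,cv2.RETR_EXTERNAL,cv2.CHAIN_APPROX_NONE)[0]:
        if cv2.contourArea(c)<amin: continue
        p=onplane(name,c[:,0],z,m).astype(np.float32)
        (cx,cy),(w,h),a=cv2.minAreaRect(p)
        if w<h: w,h,a=h,w,a+90
        a=(a+90)%180-90
        M=cv2.moments(p)
        out.append((cx,cy,w,h,np.deg2rad(a),M["m00"],M["m10"]/M["m00"],M["m01"]/M["m00"],*c[:,0].mean(0)))
    return out
E
python3 - <<'E'
from h import *
im=cv2.imread("pics/top0.png")
hsv=cv2.cvtColor(im,cv2.COLOR_BGR2HSV)
g=((hsv[...,1]<60)&(hsv[...,2]>70)&(hsv[...,2]<200)).astype(np.uint8)*255
for r in regions(im,"top",None,8,g,200): print(np.round(r,2))
print("round",onplane("top",[[577/1.5625,333/1.5625]],90),"pile",onplane("top",[[568/1.5625,335/1.5625]],30))
print("tin",onplane("top",[[319/1.5625,339/1.5625]],70))
s=bot.get_state();print(s["t"])
# look from above, between pile and jigs
for p in ([430,-190,330],[400,-100,330]):
    print(solve_ik(p,[np.pi,0,0]),solve_ik(p,[np.pi,0,np.pi/2]))
E
```

```text
[ 2.830700e+02 -6.397300e+02  2.052200e+02  1.453100e+02 -8.000000e-02
  1.846921e+04  2.903700e+02 -6.361600e+02  4.860300e+02  2.948500e+02]
[ 4.60480e+02 -9.31600e+01  7.39800e+01  6.61800e+01 -1.09000e+00
  3.65312e+03  4.60530e+02 -9.33400e+01  2.76540e+02  2.25500e+02]
[4.791100e+02 3.039000e+02 2.019500e+02 7.347000e+01 4.000000e-02
 1.411865e+04 4.783000e+02 3.039300e+02 1.304500e+02 2.164200e+02]
[ 6.56260e+02 -1.15650e+02  6.41400e+01  6.26400e+01 -1.55000e+00
  3.14925e+03  6.56420e+02 -1.16120e+02  2.85720e+02  1.54850e+02]
[6.76540e+02 1.05100e+02 9.12200e+01 5.77400e+01 3.30000e-01 4.87701e+03
 6.76630e+02 1.05050e+02 2.06490e+02 1.46140e+02]
round [[ 492.91071797 -318.50314549]] pile [[ 493.76338072 -322.47035534]]
tin [[475.87873913  94.16946634]]
0.1
[-0.57327156  0.11859678 -0.11604547  1.33615408  0.          2.5683211 ] [-0.57327156  0.11859678 -0.11604547  1.33615408  0.          0.99752477]
[-0.42444674  0.00473296 -0.23884575  1.32721762  0.          2.71714591] [-0.42444674  0.00473296 -0.23884575  1.32721762  0.          1.14634959]
```

```bash
python3 - <<'E'
from h import *
bot.move_ptp([440,-320,280],[np.pi,0,0]); 
im,m=shot("w1"); print(m["position"],m["rotation"],bot.get_state()["t"])
cv2.imwrite("pics/w1x.png",cv2.resize(im,(800,600),interpolation=cv2.INTER_CUBIC))
E
```

```text
[ 512.76348641 -320.47972816  459.06086761] [-2.91796057e-01  1.10525989e-03 -1.57143112e+00] 1.4
```

View pics/w1x.png

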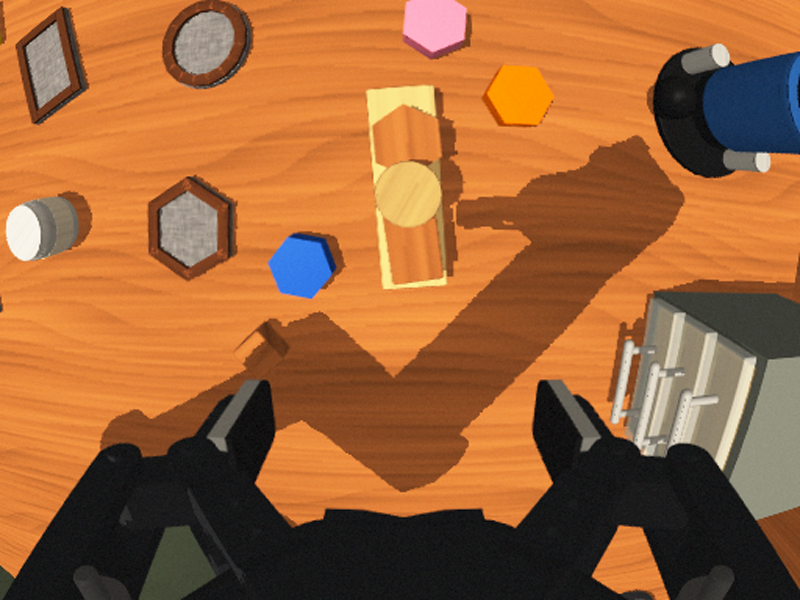

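The wrist view (800 px scale) shows the pile with the round blank on top at (408,195). The brown hexagon at (407,135) is at the far end and the short bar at (415,250) at the near end.

Candidates for blank_hex are the pile piece (407,135) brown, blue (302,265), orange (518,96) and pink (435,22). Only the brown one lying on the long bar fits; I'll confirm with a crop.

```bash
python3 - <<'E'
from h import *
im=cv2.imread("pics/w1.png")
cv2.imwrite("pics/crop1.png",cv2.resize(im[45:195,205:345],(560,600),interpolation=cv2.INTER_CUBIC))
hsv=cv2.cvtColor(im,cv2.COLOR_BGR2HSV)
for n,x,y in (("round",408,195),("hex",407,125),("short",413,250),("long",377,100),("long2",385,240),("table",350,150),("table2",470,180),("longbot",400,283)):
    a,b=int(x/1.5625),int(y/1.5625); print(n,np.median(hsv[b-1:b+2,a-1:a+2].reshape(-1,3),axis=0))
E
```

```text
round [ 20. 142. 240.]
hex [ 13. 188. 227.]
short [ 12. 191. 225.]
long [ 24. 117. 249.]
long2 [ 22. 128. 248.]
table [ 13. 190. 223.]
table2 [ 14. 188. 233.]
longbot [ 15. 173. 231.]
```

View pics/crop1.png

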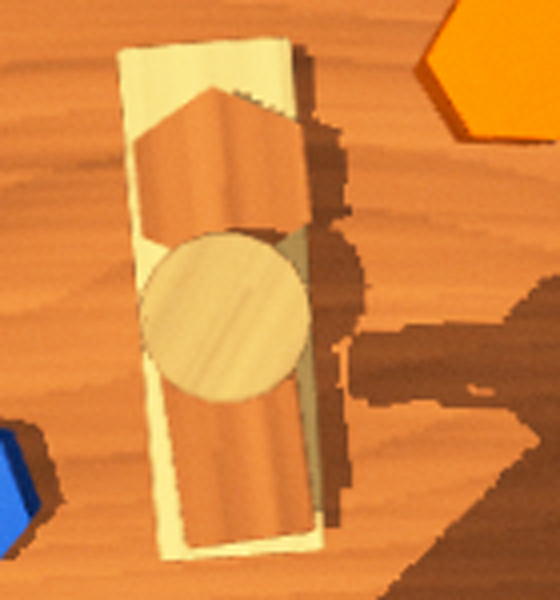

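The crop confirms it: a plain brown hexagon lies on the long bar, with its side flats running along the bar. The round disc is at crop (225,317), and the short bar's near corners are at (185,546) and (313,527).

```bash
python3 - <<'E'
from h import *
m={"K":imaging.camera_model("wrist")["K"],"position":[512.763,-320.480,459.061],"rotation":[-2.91796057e-01,1.10525989e-03,-1.57143112]}
f=lambda p,z: onplane("wrist",np.array(p)/4+[205,45],z,m)
im=cv2.imread("pics/w1.png");hsv=cv2.cvtColor(im,cv2.COLOR_BGR2HSV)
def yaw(a,b): d=b-a; return np.arctan2(d[1],d[0])
L=f([(118,51),(290,39),(161,559),(322,546)],30); print("long",L.mean(0),[np.linalg.norm(L[0]-L[1]),np.linalg.norm(L[0]-L[2])],yaw(L[2],L[0]),yaw(L[3],L[1]))
H=f([(212,87),(135,143),(302,124),(144,235),(308,228)],60); print("hex",H,H[1:].mean(0),yaw(H[3],H[1]),yaw(H[4],H[2]),yaw(H[1:].mean(0),H[0]))
S=f([(185,546),(313,527),(165,400),(293,380)],60); a=np.array([yaw(S[0],S[2]),yaw(S[1],S[3])]); t=a.mean(); print("short",np.linalg.norm(S[0]-S[1]),a,S[:2].mean(0)+40*np.array([np.cos(t),np.sin(t)]))
C=f([(225+85*np.cos(q),317+85*np.sin(q)) for q in np.linspace(0,6.28,40,endpoint=False)],90); print("round",C.mean(0),np.ptp(C,axis=0))
g=((hsv[...,1]<60)&(hsv[...,2]>90)&(hsv[...,2]<215)).astype(np.uint8)*255
for r in regions(im,"wrist",m,8,g,300): print(np.round(r,2))
E
```

```text
long [ 494.91094872 -324.0686873 ] [np.float64(61.010091035442684), np.float64(187.46397941044762)] 0.07531511993246197 0.07146843905870776
hex [[ 568.150803   -320.07028666]
 [ 549.3363664  -294.70673335]
 [ 555.82241172 -349.68892129]
 [ 518.28326634 -297.5470513 ]
 [ 520.73195339 -351.80476978]] [ 536.04349946 -323.43686893] 0.09121268590896695 0.06022405950620192 0.1044723421262175
short 44.751028231208146 [0.12625307 0.14866612] [ 454.72917348 -327.26075318]
round [ 492.28718623 -324.05759499] [53.01023674 52.43677132]
[ 2.43710e+02 -5.22880e+02  1.16140e+02  2.66700e+01  5.30000e-01
  1.60871e+03  2.37550e+02 -5.25590e+02  3.67750e+02  2.65080e+02]
[ 2.43700e+02 -1.16530e+02  1.16360e+02  2.67100e+01 -5.30000e-01
  1.63294e+03  2.37880e+02 -1.14220e+02  1.48190e+02  2.65090e+02]
[ 1.217300e+02 -8.922900e+02  3.851100e+02  1.554600e+02  4.900000e-01
  3.954556e+04  1.284300e+02 -9.043100e+02  4.951100e+02  2.799500e+02]
[ 2.618600e+02 -6.582000e+02  2.165700e+02  1.833400e+02  1.150000e+00
  2.076099e+04  2.742400e+02 -6.554400e+02  4.245200e+02  2.416300e+02]
[4.75230e+02 1.24830e+02 7.27200e+01 5.68300e+01 9.00000e-02 1.99666e+03
 4.75890e+02 1.19060e+02 2.66400e+01 1.46030e+02]
[ 4.60010e+02 -9.28300e+01  7.99600e+01  6.80900e+01 -7.00000e-02
  3.99438e+03  4.59510e+02 -9.33600e+01  1.20480e+02  1.46230e+02]
[6.76100e+02 1.05920e+02 9.35400e+01 5.71800e+01 3.50000e-01 4.94906e+03
 6.76110e+02 1.05690e+02 3.01500e+01 4.11300e+01]
[ 6.56980e+02 -1.15980e+02  6.69800e+01  6.67300e+01  3.40000e-01
  3.43231e+03  6.56480e+02 -1.15940e+02  1.30240e+02  2.68300e+01]
```

```bash
cat >> h.py <<'E'
P=np.pi
def pick(xy,yaw,under,effort=40,dz=8):
    o=[P,0,yaw]; bot.grip(1.0)
    bot.move_ptp([*xy,under+90],o)
    print("pick stop",bot.movel([*xy,under+dz],o,max_speed=120,threshold=15))
    bot.grip(0.0,effort); bot.dwell(.2)
    s=bot.get_state(); print("grip",np.round(s["opening"],3),np.round(s["gripper_force"],1),s["tcp_pos"].round(1))
def carry(xy,yaw,z=180,speed=220):
    s=bot.get_state(); p=s["tcp_pos"]; o=[P,0,yaw]
    bot.movel([p[0],p[1],z],max_speed=120)
    s=bot.get_state(); print("held",np.round(s["opening"],3),np.round(s["gripper_force"],1))
    bot.movel([*xy,z],o,max_speed=speed)
def place(xy,yaw,dz=8,opening=1.0):
    o=[P,0,yaw]
    bot.movel([*xy,8+dz+8],o,max_speed=120)
    print("contact",bot.movel([*xy,8+dz-1],o,max_speed=25,threshold=5),bot.get_state()["tcp_pos"].round(1))
    bot.dwell(.2); bot.grip(opening); bot.dwell(.3)
    bot.movel([*xy,200],o,max_speed=150)
    s=bot.get_state();print("t",s["t"])
E
python3 - <<'E'
from h import *
pick([492.3,-324],0.07,60); carry([656.4,-116],0.07); 
im,m=shot("held_round")
place([656.4,-116],0.07)
im,m=shot("after_round"); cv2.imwrite("pics/ar.png",np.hstack([cv2.resize(cv2.imread("pics/held_round.png"),(400,300)),cv2.resize(im,(400,300))]))
E
```

```text
pick stop False
grip 0.005 0.0 [ 492.3 -324.    68. ]
held 0.001 0.0
contact False [ 656.2 -116.    14.8]
t 11.15
```

View pics/ar.png

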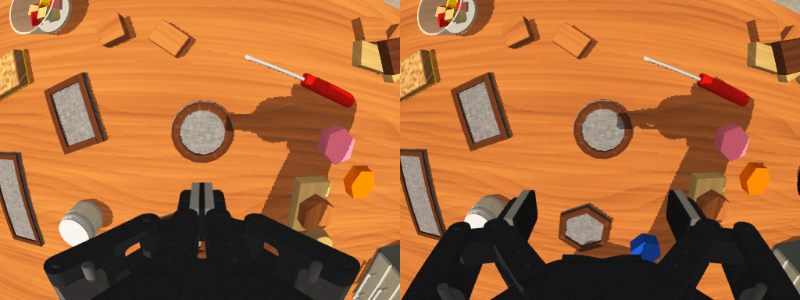

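The gripper came away empty (fingers shut, nothing between them). I'll look at the pile before trying again.

```bash
python3 - <<'E'
from h import *
bot.move_ptp([430,-320,250],[P,0,0])
im,m=shot("w2"); print(repr(m["position"]),repr(m["rotation"]),bot.get_state()["t"])
cv2.imwrite("pics/w2x.png",cv2.resize(im[30:230,180:380],(600,600),interpolation=cv2.INTER_CUBIC))
E
```

```text
array([ 503.81250519, -319.54495015,  429.3506937 ]) array([-2.90761247e-01,  1.36758615e-03, -1.56995558e+00]) 12.4333
```

View pics/w2x.png

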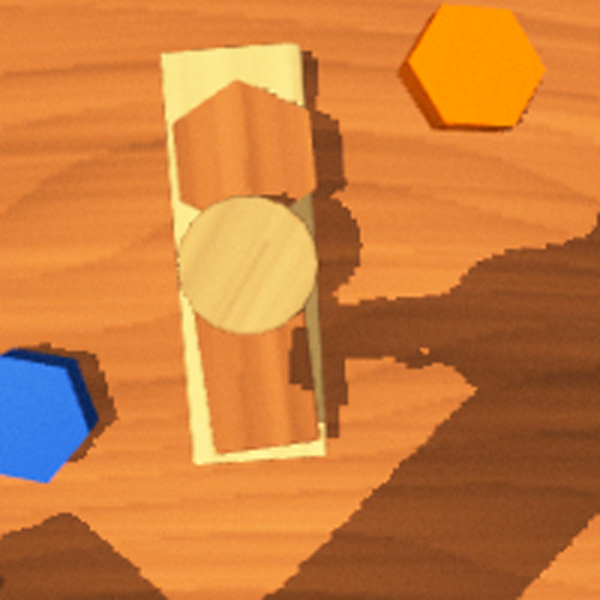

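The round blank still sits on the pile undisturbed at crop (248,264), so the pads passed over it: the partly open tips sit well behind the TCP. I'll measure tip height against opening by touching bare bench.

```bash
python3 - <<'E'
from h import *
m={"K":imaging.camera_model("wrist")["K"],"position":[503.8125,-319.545,429.3507],"rotation":[-0.290761,0.0013676,-1.5699556]}
C=onplane("wrist",np.array([(248+69*np.cos(q),264+69*np.sin(q)) for q in np.linspace(0,6.28,40,endpoint=False)])/3+[180,30],90,m); print("round",C.mean(0),np.ptp(C,axis=0))
bot.move_ptp([345,-330,40],[P,0,0])
for op in (1.0,0.65):
    bot.grip(op,20); 
    hit=bot.movel([345,-330,-14],max_speed=25,threshold=4); print(op,hit,bot.get_state()["tcp_pos"],bot.get_state()["opening"])
    bot.movel([345,-330,30],max_speed=100)
print(bot.get_state()["t"])
E
```

```text
round [ 492.52768753 -324.36413674] [52.66970198 52.06415535]
1.0 False [ 345.04941086 -330.05576491  -13.91572533] 0.9988295545296644
0.65 False [ 345.09633002 -330.11066508  -13.87625471] 0.6519225184074078
19.3667
```

```bash
python3 - <<'E'
from h import *
for op in (0.65,0.0,1.0):
    bot.grip(op,20)
    if op==0.0: bot.movel([345,-330,5],max_speed=100)
    hit=bot.movel([345,-330,-38],max_speed=25,threshold=4); s=bot.get_state(); print(op,hit,s["tcp_pos"],s["opening"],s["contact_force"])
    bot.movel([345,-330,5],max_speed=100)
print(bot.get_state()["t"])
E
```

```text
0.65 False [ 345.04690995 -330.04823922  -37.92209974] 0.6456482571147346 [-0.13865633  0.0710803  -0.04931897]
0.0 True [ 344.97261027 -329.96193243  -36.84417254] -0.0019032048944442816 [-0.77541171  0.75824933  4.61540723]
1.0 False [ 345.06269872 -330.1003424   -37.86990399] 1.0037582284329682 [-0.22153811 -1.34526813  0.29472402]
29.2083
```

The real fingertips are about 37 mm higher than reported: shut, they touch the bench at z = −36.8. I need one more touch at the blank-width opening, then I'll pick with that offset.

```bash
python3 - <<'E'
from h import *
bot.grip(0.65,20); bot.movel([345,-330,-32],max_speed=120)
hit=bot.movel([345,-330,-52],max_speed=20,threshold=4); s=bot.get_state(); print(hit,s["tcp_pos"],s["opening"],s["contact_force"])
bot.movel([345,-330,60],max_speed=150); print(bot.get_state()["t"])
E
```

```text
True [ 345.18873223 -330.26372174  -40.98147563] 0.6514737223511758 [-0.39603019  1.44522393  7.91511672]
31.4833
```

```bash
sed -i 's/dz=8/dz=-31.5/g; s/z=180,speed=220/z=110,speed=250/; s/\[\*xy,200\]/[*xy,120]/; s/under+90/under+40/' h.py
sed -i 's/    print("pick stop"/    bot.movel([*xy,under+2],o,max_speed=150)\n&/' h.py
python3 - <<'E'
from h import *
bot.movel([400,-326,115],max_speed=200)
pick([492.5,-324.3],0.07,60)
if bot.get_state()["opening"]>.3:
    carry([656.4,-116],0.07); place([656.4,-116],0.07)
im,m=shot("ar2"); cv2.imwrite("pics/ar2x.png",cv2.resize(im,(640,480)))
E
```

```text
pick stop False
grip 0.613 41.6 [ 493.2 -324.9   29.8]
held 0.61 41.9
contact True [ 657.2 -116.2  -22.2]
t 39.95
```

View pics/ar2x.png

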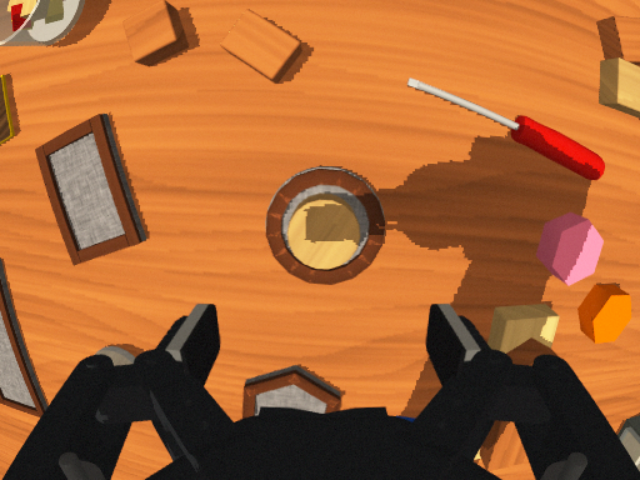

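The disc is inside the round fence at about (325,232), offset as expected from parallax. I'll check its centre numerically, then re-check the hex and short blanks with a look at the pile.

```bash
python3 - <<'E'
from h import *
im=cv2.imread("pics/ar2.png"); m=imaging.camera_model("wrist")
hsv=cv2.cvtColor(im,cv2.COLOR_BGR2HSV)
g=cv2.inRange(hsv,(17,80,60),(30,170,255)); g[:,:215]=0; g[:,310:]=0; g[:120]=0;g[235:]=0
for r in regions(im,"wrist",m,38,g,200): print(np.round(r,1))
bot.move_ptp([420,-322,120],[P,0,0.08]); im,m=shot("w3")
np.savez("w3.npz",p=m["position"],r=m["rotation"]); print(bot.get_state()["t"])
cv2.imwrite("pics/w3x.png",cv2.resize(im[20:220,130:390],(780,600),interpolation=cv2.INTER_CUBIC))
E
```

```text
[ 6.5930e+02 -1.1550e+02  5.5500e+01  5.2200e+01  1.0000e-01  2.1536e+03
  6.5770e+02 -1.1560e+02  2.5970e+02  1.7940e+02]
41.2417
```

View pics/w3x.png

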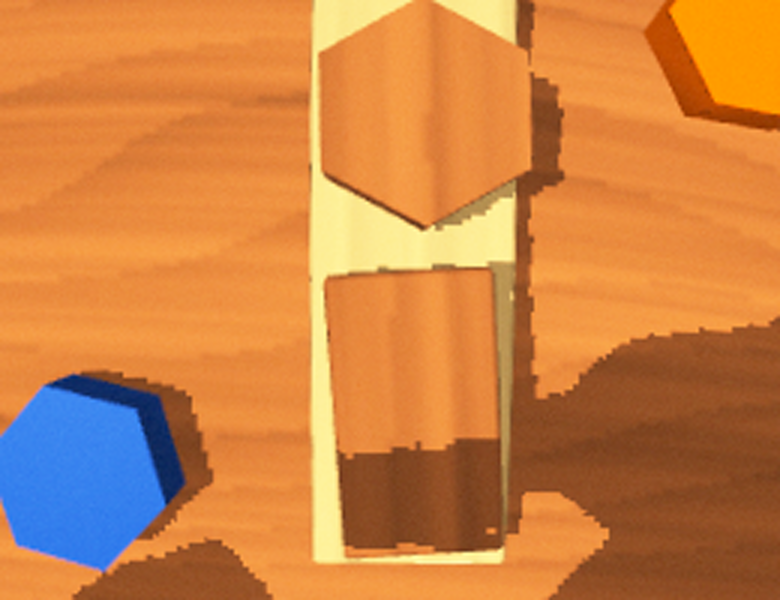

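The pile is intact: hex centre is around (427,113) and the short bar's corners are (325,277), (492,267), (345,558), (503,548).

```bash
python3 - <<'E'
from h import *
d=np.load("w3.npz"); m={"K":imaging.camera_model("wrist")["K"],"position":d["p"],"rotation":d["r"]}
f=lambda p,z: onplane("wrist",np.array(p)/3+[130,20],z,m)
an=lambda a,b: np.arctan2(*(b-a)[::-1])
H=f([(428,0),(424,229),(320,55),(322,172),(531,62),(531,167)],60); h=H[:2].mean(0); print("hex",h,H[2:].mean(0),np.linalg.norm(H[0]-H[1]),an(H[1],H[0]))
S=f([(325,277),(492,267),(345,558),(503,548)],60); sc=S.mean(0); sy=(an(S[2],S[0])+an(S[3],S[1]))/2; print("short",sc,sy,np.linalg.norm(S[0]-S[2]),np.linalg.norm(S[0]-S[1]))
h=(h+H[2:].mean(0))/2
pick(h,0.08,30)
if bot.get_state()["opening"]>.3:
    carry([460.2,-93.1],-0.05); place([460.2,-93.1],-0.05); shot("ahex")
    pick(sc,sy,30)
    if bot.get_state()["opening"]>.3:
        carry([676.4,105.4],0.34); place([676.4,105.4],0.34); shot("ashort")
a=cv2.resize(cv2.imread("pics/ahex.png"),(400,300)); b=cv2.resize(cv2.imread("pics/ashort.png"),(400,300)); cv2.imwrite("pics/hs.png",np.hstack([a,b]))
E
```

```text
hex [ 535.94398    -323.39336842] [ 536.06015647 -323.47805264] 63.75361677894199 0.06343435202695
short [ 453.49494619 -327.90253521] 0.1424308719777173 78.70740367276683 44.520528256823695
pick stop False
grip 0.644 43.4 [ 5.369e+02 -3.241e+02 -2.000e-01]
held 0.644 42.8
contact True [460.9 -93.4 -22.5]
t 49.2
pick stop False
grip 0.53 42.3 [ 454.1 -328.5   -0.6]
held 0.527 41.5
contact True [677.1 105.6 -22.6]
t 58.7167
```

View pics/hs.png

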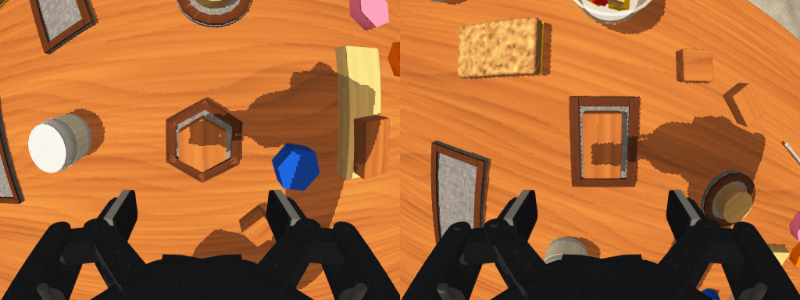

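Hex (205,140 in the left image) and short (605,145 in the right image) both lie within their fences. I'll take a close look at the long jig for its exact yaw before moving the long bar.

```bash
python3 - <<'E'
from h import *
bot.move_ptp([570,220,140],[P,0,P]); im,m=shot("lj"); print(bot.get_state()["t"],bot.get_state()["qpos"].round(2))
hsv=cv2.cvtColor(im,cv2.COLOR_BGR2HSV)
g=((hsv[...,1]<60)&(hsv[...,2]>80)&(hsv[...,2]<215)).astype(np.uint8)*255
for r in regions(im,"wrist",m,8,g,1500): print(np.round(r,3))
cv2.imwrite("pics/ljx.png",im)
E
```

```text
61.0333 [ 0.25  0.48 -0.11  0.99 -0.    0.25]
[4.7802000e+02 3.0127900e+02 2.0691700e+02 7.7150000e+01 4.0000000e-02
 1.5434245e+04 4.7781300e+02 3.0090900e+02 3.3242100e+02 9.2611000e+01]
```

View pics/ljx.png

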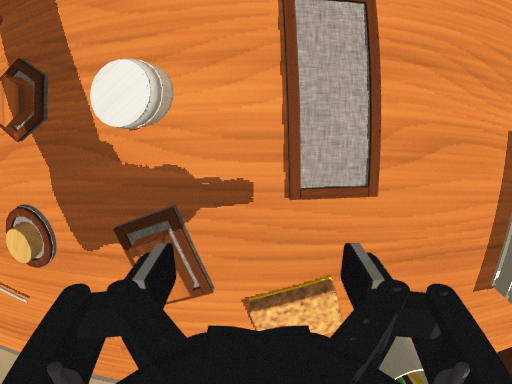

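The long jig's grey recess measures 207 x 77 mm at (478,301.3) with yaw 0.04, which matches. Now the long bar.

```bash
python3 - <<'E'
from h import *
bot.move_ptp([495,-324.1,110],[P,0,P+.073])
pick([495,-324.1],P+.073,0,effort=70)
if bot.get_state()["opening"]>.4:
    carry([478.3,302.3],P+.04,z=100,speed=220); place([478.3,302.3],P+.04)
bot.move_ptp([570,220,140],[P,0,P]); im,m=shot("fin"); cv2.imwrite("pics/finx.png",im)
hsv=cv2.cvtColor(im,cv2.COLOR_BGR2HSV)
g=cv2.inRange(hsv,(17,80,60),(32,170,255))
for r in regions(im,"wrist",m,38,g,1500): print(np.round(r,3))
print(bot.get_state()["t"])
E
```

```text
pick stop False
grip 0.708 78.0 [ 495.9 -324.8  -29.9]
held 0.709 76.7
contact True [479.1 302.7 -21.9]
t 72.6667
[4.7879700e+02 3.0007200e+02 1.8937500e+02 6.6561000e+01 4.1000000e-02
 1.2136047e+04 4.7906700e+02 3.0031200e+02 3.4011000e+02 9.3008000e+01]
73.2833
```

View pics/finx.png

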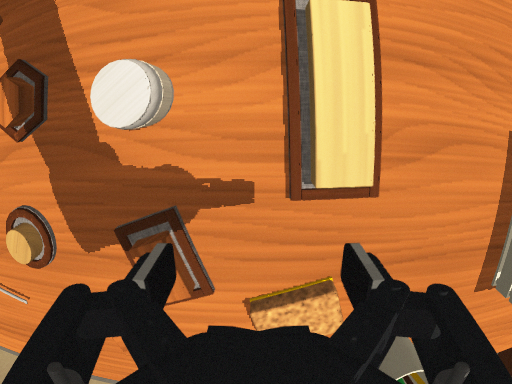

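The long bar lies in its recess, centred at (479,300) with yaw 0.04 and a visible gap on its left side. The tin at (130,95) has not moved, and the other three blanks are in their jigs. Handing in.

```bash
python3 -c "
from h import *
print(bot.sign_off())"
```

```text
the job is handed in; nothing more can be done
None
```

All four blanks lie in their matching jigs, taken in order round, hex, short, long, the tin was left where it stood, and the job was handed in at about 73 s.

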